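# Clamp a thin-walled tube in the cutting cradle

### The job

Get the thin black tube held in the cutting cradle, ready for me to saw: first swing the keeper with the red knob down over the tube until it rests in its forked catch, so that the tube cannot ride up. Then pump the orange trigger against the handle until the ram's nose meets the tube, and squeeze on gently until the sprung red stem behind the rubber nose is pushed about half-way in, never right home, because the tube would crush. Finish while holding: keep your grip on the trigger so that the pressure stays on, and leave the other things on the bench where they are.

Things in the scene. Friction and masses are not known exactly. Their poses are not given: they have to be found in the camera images.
- fixture: cutting cradle, fixed to the bench, plywood base 265 x 150 x 18 mm; origin at the centre of its underside. Its x axis is the ram's pushing direction, from the blue housing with the black handle (-x; 34 mm wide, x -106 to -7 mm, 102 mm high) to the cork-lined tube cradle (+x); z up. Aluminium saw-guide plates 84 mm high stand at x 49 to 109, y 49 to 62 mm
- tube: black carbon tube, diameter 28.6 mm, 160 mm long, 0.12 kg, with a yellow tape ring at the cut; origin at its centre, own y along the tube. It lies loose in the cradle's L-shaped corner, its axis 48 mm above the bench and at x = 79 mm of the fixture
- keeper (a joint): angle of the keeper bar (rad): 0 lying level across the tube in its catch; grows, to 1.3 at most, as it swings up and back about a stiff hinge behind the tube (hinge axis along the fixture's y). It stays where it is left and takes 1 to 3 N at the knob; it starts between 0.6 and 1.15
- keeper_hinge (a point): centre of the keeper's hinge, fixed on the fixture at x 102.5, y -45, z 68 mm
- keeper_knob (a point): centre of the keeper's red ball knob, diameter 16 mm, on a 6 mm stem on the free end of the 12 x 8 mm steel bar; with the keeper closed it lies 78 mm from the hinge towards the fixture's -x and 22 mm above it (90 mm above the bench). The catch, an aluminium fork 77 mm high, 26 mm wide in y, is 23 to 31 mm from the knob towards +x
- handle_pad (a point): centre of the rear (-x) face of the fixed black handle, 155 mm above the bench: where the palm side of the grip goes. The handle is 22 mm thick along x, 27 mm wide, from 98 to 180 mm above the bench
- trigger_pad (a point): centre of the front (+x) face of the orange trigger lever, 65 mm above its pivot and level with handle_pad; lever 12 mm thick, 21 mm wide, its top 175 mm above the bench. At rest this face is 60 mm from handle_pad along x, fully squeezed about 38 mm. Squeezing moves it towards the handle (-x)
- trigger (a joint): angle of the trigger (rad): 0 at rest, up to 0.34 fully squeezed; a spring (2.5 N at the pad at rest, 4 N at full) opens it again when let go
- ram (a joint): how far the toothed ram is driven forward (m), 0 to 0.055; the nose meets the tube at 0.040. Squeezing takes it along by a pawl: 0.4 mm per mm at the trigger pad, once the pawl has met a tooth (within 6 mm of ram travel). Let go, it slips back 1 to 3 mm until a second pawl catches it: about 6 mm, one tooth, is gained by each full stroke of 8 to 9 mm. There is no release
- nose (a joint): how far the ram's sprung nose is pushed in (m): 0 free, 0.010 home; spring 1.2 N per mm plus 1 N, so 7 N half-way. The red stem between the aluminium barrel and the rubber nose is 12 mm long when free, 7 mm half-way
- nose_face (a point): centre of the front face of the rubber nose (diameter 19 mm), 48 mm above the bench; it touches the tube when it is at fixture x = 64.5 mm. It starts 12 to 32 mm short of the tube
- marker: white paint marker, 12 x 128 x 12 mm, lying on the bench between the cradle and the truing stand, whose tall wheel stands at the robot's right (keep the arm clear of it); bystander, origin at the centre of its underside
- bearing_cup: silver headset bearing cup, diameter 45, 19 mm high; bystander, origin at the centre of its underside
- jar_spacers: small clear jar with a white screw lid, diameter 48, 82 mm high; bystander, origin at the centre of its underside
- hex_key: dark L-shaped hex key, 37 x 93 x 7 mm; bystander, origin at the centre of its underside

How it is judged:
By the outcome, as a careful person would: the job done as asked, in the order asked, and still so for the second after the job is handed in, while the arm keeps its last pose, push and grip.
It also fails if it takes over 69 s, if anything falls off the work surface, if the arm or the gripper's body presses on something with over 40 N, if the wrist force passes 120 N, or if a joint passes its speed limit or range.

### The arm

A 6-joint arm with a two-finger parallel gripper is mounted at the origin on a cart in front of the work surface, level with it; the furniture and walls round the work are solid. World frame = base frame: x ahead of the robot, y to its left, z up, the work surface at z = 0. Lengths are in m, angles in rad, forces in N, time in s.
With the tool pointing down it reaches from about 0.35 to 0.775 m from the base axis. Payload 5.5 kg.
Tool frame: the origin (TCP) lies at the very end of the fingers, on their centre line; the grasp point (between the pads) lies 19 mm behind it; z points along the fingers, y is the line along which they close (so a half turn about z gives the same grasp; the last joint's range is limited). The gripper opens to 85 mm and grips with 20 to 120 N. Pads are 22 mm wide; open, the fingers measure 114 mm over their backs; the gripper's body (76 mm by 85 mm) begins 54 mm behind the grasp point. The pads swing forward as they close: fully open they stand 13 mm farther back than shut.
Start: joints at [1.164, 0.313, 0.046, 1.304, 0, 1.431], TCP at [0.152, 0.555, 0.194] pointing down, gripper open.
Joint ranges: [-2.76, 2.76], [-0.86, 1.69], [-1.03, 1.26], [-2.2, 2.34], [-1.47, 1.5], [-3.14, 3.14]. Speed limits (rad/s): [2.57, 2.57, 3.14, 3.14, 3.14, 3.14].

### API

Orientations are given as a rotation vector (axis times angle).
In Python, from bench import sensors, get_image, camera_info, workorder gives the robot as it stands.
- The arm moves only by the tool carry_out, never from a script. Its argument "plan" is a list of rows, each a list of 3 entries, a list of its own where there are three numbers: the shift along the world's x, y, z in m, then the turn, a rotation vector about the world's x, y, z in rad, then the closure, from 0 (fully open) to 1 (shut). In form: [[[dx, dy, dz], [rx, ry, rz], claw], ...]. A call has 1 to 8 rows; each row shifts and turns the commanded pose from where the row before left it; what a row does not reach is not made up. A row lasts 1/10 s, in which the tool goes at most 50 mm and 8.59 degrees, less where a joint would pass 70% of its speed; a pose out of reach is approached as far as the arm can. A call with a gripper value outside its range is refused whole. The fingers move at their own pace and stop on an object; "force" is the grip in N (left out, the last holds). Time passes only in rows, so rows that do not move let the fingers close. It gives the time, the measured TCP pose, the force, the opening and the grip force at its end, in the units of the state.
- sensors.get_state(): the state, without advancing time (a new reading comes with each control period).
- get_image(name): name is "scene" or "top"; returns (picture, depth): 420x560x3 uint8, red, green, blue; 420x560 float32, m along the optical axis (not along the pixel's ray), 0 where there is no reading.
- camera_info(name): a dict with "mtx" (3x3 intrinsics, pixels), "R" (3x3) and "t" (3): a world point X has camera coordinates R X + t. Camera axes: x right, y down, z forward; pixel columns grow to the right and rows downward; lengths in m; the calibration is good to about 2 mm. A picture is of the moment at which its call begins. camera_info takes no time and is no camera call.
- workorder.finish_job(): hands the job in; it is judged then, once.
The state is a dict: "time": time; "joint_positions": joint angles; "joint_vel": joint speeds; "joint_efforts": joint torques, N m; "ee_pos": TCP position; "eef_rot": TCP orientation; "force": force on the tool from outside, world axes, zero at the start; "moment": the same for the moment, N m; "opening": finger opening in m; "finger_force": force on a finger pad.
Only numpy, scipy, OpenCV 4.12 (cv2) and the standard library are available. Lean on these libraries where they do the work, as an engineer would, in place of code of your own. Each camera call takes 0.05 s, during which the arm holds its last target. There are 200 camera calls.

## Working session

There is one attempt and no reset: what is moved stays moved. The work goes in short steps, Python scripts to look and compute and a tool call to move; the robot and the scene stay as the last step left them, time stands still between calls to the robot, and variables do not carry over. Pictures are saved under pics/ and viewed, at most 10 in all, crops included, and the job is handed in when it is done.

Besides the shell and the picture viewer there is one more tool, called after ">>>" as name(argument=value, ...), one argument or row to a line, values as JSON. carry_out: Moves the arm, as the interface text tells. Its arguments: {"type":"object","properties":{"plan":{"type":"array"},"force":{"type":"number"}},"required":["plan"]}

```bash
mkdir -p pics
cat > h.py <<'E'
import numpy as np, cv2
from bench import sensors, get_image, camera_info, workorder
def snap(n,f):
    im,d=get_image(n); cv2.imwrite('pics/'+f+'.png',im[:,:,::-1]); np.savez('pics/'+f+'.npz',im=im,d=d); return im,d
def cloud(n,d):
    c=camera_info(n);K=np.array(c['mtx']);R=np.array(c['R']);t=np.array(c['t'])
    v,u=np.indices(d.shape); P=np.stack([(u-K[0,2])/K[0,0]*d,(v-K[1,2])/K[1,1]*d,d],-1)
    return (P-t)@R
def proj(n,X):
    c=camera_info(n);K=np.array(c['mtx']);p=np.array(c['R'])@X+np.array(c['t']);p=K@p;return p[:2]/p[2]
E
python3 - <<'E'
from h import *
for n in('scene','top'):
    snap(n,n+'0'); c=camera_info(n); print(n,np.round(-np.array(c['R']).T@np.array(c['t']),3),np.round(c['R'],2).tolist())
s=sensors.get_state();print(s['time'],s['ee_pos'],s['eef_rot'],s['opening'])
E
```

```text
scene [-0.249 -0.536  0.601] [[0.65, -0.76, 0.02], [-0.29, -0.28, -0.91], [0.7, 0.59, -0.4]]
top [0.469 0.156 1.3  ] [[-0.03, -1.0, -0.03], [-0.99, 0.03, -0.1], [0.1, 0.02, -0.99]]
0.1 [0.15139064 0.55417554 0.19297962] [-4.17745708e-01 -3.11322257e+00  2.54010738e-03] 0.0853048635116304
```

View pics/scene0.png

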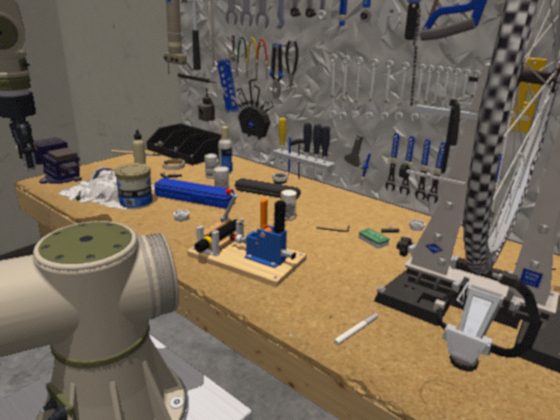

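View pics/top0.png

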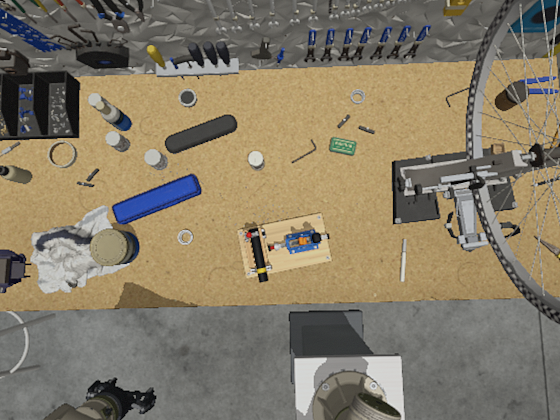

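Run:
```python
from h import *
o=[]
for n,(a,b,c,e) in (('top',(205,285,230,340)),('scene',(180,285,180,315))):
    z=np.load(f'pics/{n}0.npz'); im,d=z['im'],z['d']; P=cloud(n,d)
    o.append(cv2.resize(im[a:b,c:e],(560,int(560*(b-a)/(e-c))),interpolation=cv2.INTER_CUBIC))
    S=P[a:b,c:e].reshape(-1,3); I=im[a:b,c:e].reshape(-1,3).astype(int)
    hsv=cv2.cvtColor(im[a:b,c:e],cv2.COLOR_RGB2HSV).reshape(-1,3).astype(int)
    H,s,v=hsv.T
    for nm,m in dict(red=((H<5)|(H>174))&(s>160)&(v>80),orange=(H>=7)&(H<16)&(s>200)&(v>150)&(S[:,2]>.1),blue=(H>100)&(H<125)&(s>150)).items():
        q=S[m]; print(n,nm,len(q)); 
        if len(q): print(np.round(np.median(q,0),4),np.round(q.min(0),3),np.round(q.max(0),3))
    m=(S[:,2]>.012)&(S[:,2]<.026)
    if n=='top':
        r=cv2.minAreaRect((S[m][:,:2]*1000).astype(np.float32)); print('base',r)
    m=(S[:,2]>.14)&(S[:,2]<.19); q=S[m]; print('high',np.round(q.min(0),3),np.round(q.max(0),3))
    m=(S[:,2]>.172)&(S[:,2]<.186)&(v<90);q=S[m]; print('handletop',len(q),np.round(q.mean(0),4),np.round(q.min(0),3),np.round(q.max(0),3))
cv2.imwrite('pics/c0.png',np.vstack(o)[:,:,::-1]) if sum(x.shape[0] for x in o)<=850 else None
print([x.shape for x in o])
```

```text
top red 33
[0.515  0.2685 0.1506] [0.479 0.208 0.049] [0.523 0.285 0.158]
top orange 10
[0.4935 0.1323 0.1704] [0.486 0.126 0.136] [0.502 0.134 0.175]
top blue 298
[0.4888 0.1318 0.0577] [0.384 0.046 0.017] [0.536 0.276 1.3  ]
base ((488.2521667480469, 176.34161376953125), (149.97315979003906, 264.9266662597656), 9.83923625946045)
high [0.486 0.075 0.14 ] [0.526 0.275 0.185]
handletop 63 [0.5034 0.0869 0.1783] [0.49  0.078 0.173] [0.514 0.096 0.185]
scene red 20
[0.5086 0.2643 0.148 ] [0.475 0.21  0.046] [0.519 0.269 0.154]
scene orange 32
[0.4874 0.1247 0.1679] [0.482 0.115 0.1  ] [0.499 0.128 0.175]
scene blue 1877
[0.4976 0.1539 0.0449] [-0.249 -0.536  0.003] [0.689 0.617 0.601]
high [0.481 0.072 0.14 ] [0.524 0.273 0.181]
handletop 43 [0.4969 0.0817 0.1762] [0.488 0.076 0.172] [0.512 0.091 0.181]
[(407, 560, 3), (435, 560, 3)]
```

View pics/c0.png

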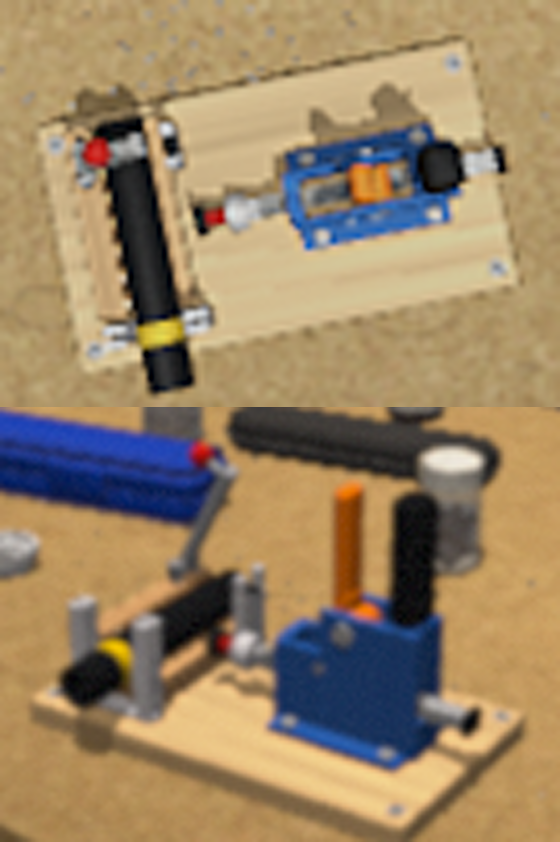

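```bash
cat >> h.py <<'E'
A=np.deg2rad(9.84); B=np.array([.4883,.1763,0]); EX=np.array([-np.sin(A),np.cos(A),0]); EY=np.array([-np.cos(A),-np.sin(A),0])
def W(x,y,z): return B+EX*x/1e3+EY*y/1e3+np.array([0,0,z/1e3])
def L(p): q=np.asarray(p)-B; return np.round(np.stack([q@EX,q@EY,q[...,2]],-1)*1e3,1)
E
python3 - <<'E'
from h import *
for n in('top','scene'):
    z=np.load(f'pics/{n}0.npz');im,d=z['im'],z['d'];P=cloud(n,d);hsv=cv2.cvtColor(im,cv2.COLOR_RGB2HSV).astype(int);H,s,v=hsv[...,0],hsv[...,1],hsv[...,2]
    l=L(P); m=((H<6)|(H>172))&(s>130)&(v>70)&(abs(l[...,0])<140)&(abs(l[...,1])<80)
    for hi in(0,1):
        k=m&((l[...,2]>90)==hi); v_,u_=np.nonzero(k); print(n,hi,k.sum(),np.round(l[k].mean(0),1),l[k].min(0),l[k].max(0),u_.min(),u_.max(),v_.min(),v_.max())
    print('knob predicted',proj(n,W(87,-45,148)),'handle',proj(n,W(-101.5,0,155)),'noseTouch',proj(n,W(64.5,0,48)))
s=sensors.get_state()
for a in (0,.25,.5,.75,1): 
    p=a
k=W(87,-45,136); print('TCP knob',k,'delta',k-s['ee_pos'],s['joint_positions'])
E
```

```text
top 0 14 [46.3 -5.7 57.9] [ 32.3 -48.3  48.6] [102.    4.9  88. ] 246 273 235 249
top 1 22 [ 87.2 -44.2 150.9] [ 81.6 -50.9 105.3] [ 92.7 -37.2 158.3] 247 251 232 237
knob predicted [248.89626724 234.14029898] handle [319.98425229 236.37987342] noseTouch [262.58793127 248.84008295]
scene 0 12 [39.2  4.8 50.3] [33.6 -1.4 46. ] [45.  10.5 53. ] 232 235 235 238
scene 1 20 [ 70.7 -35.1 144.2] [-63.9 -46.4  92.4] [ 89.2  10.  153.6] 227 271 189 230
knob predicted [229.19380308 190.43417565] handle [283.83955172 211.05341217] noseTouch [226.58348112 233.85371983]
TCP knob [0.51776992 0.26971051 0.136     ] delta [ 0.36637929 -0.28446503 -0.05697962] [1.16440352e+00 3.13968306e-01 4.51072110e-02 1.30361847e+00
 1.32773520e-05 1.43117866e+00]
```

>>> carry_out(
  plan=[
    [[0.04, -0.032, 0.02], [0, 0, -0.14], 0],
    [[0.045, -0.036, 0.02], [0, 0, -0.14], 0],
    [[0.045, -0.036, 0.01], [0, 0, -0.14], 0],
    [[0.045, -0.036, 0], [0, 0, -0.14], 0],
    [[0.045, -0.036, 0], [0, 0, -0.14], 0],
    [[0.045, -0.036, 0], [0, 0, -0.14], 0],
    [[0.045, -0.036, 0], [0, 0, -0.14], 0],
    [[0.045, -0.036, 0], [0, 0, -0.14], 0],
  ],
  force=20,
)

```text
time: 0.9
ee_pos: [0.4597, 0.3075, 0.2367]
eef_rot: [-2.015, -2.41, 0.0]
force: [0.6, 0.8, 0.3]
opening: 0.0855
finger_force: 0.0
```

```bash
cat >> h.py <<'E'
from scipy.spatial.transform import Rotation as Ro
def st():
    s=sensors.get_state(); R=Ro.from_rotvec(s['eef_rot']).as_matrix()
    print('t',round(s['time'],2),'p',np.round(s['ee_pos'],4),'L',L(s['ee_pos']),'yaw',round(np.rad2deg(np.arctan2(R[1,1],R[0,1])),1),'z',np.round(R[:,2],3),'q',np.round(s['joint_positions'],2),'F',np.round(s['force'],1),'op',round(s['opening']*1e3,1),'ff',s['finger_force']); return s
E
python3 -c "
from h import *
s=st()
print(W(87,-45,136)-s['ee_pos'])"
```

```text
t 0.9 p [0.4597 0.3075 0.2367] L [134.2   5.8 236.7] yaw 10.2 z [-0. -0. -1.] q [0.44 0.26 0.08 1.39 0.   1.84] F [0.6 0.8 0.3] op 85.5 ff 0.0
[ 0.05809922 -0.03781893 -0.10067641]
```

>>> carry_out(
  plan=[
    [[0, 0, -0.02], [0, 0, 0], 0],
    [[0, 0, -0.02], [0, 0, 0], 0],
    [[0, 0, 0], [0, 0, 0], 0],
  ],
)

```text
time: 1.2
ee_pos: [0.4571, 0.3076, 0.1938]
eef_rot: [-2.008, -2.413, 0.009]
force: [0.5, 0.3, -0.7]
opening: 0.0857
finger_force: 0.0
```

```bash
python3 -c "
from h import *
s=st()
print(W(87,-45,136)-s['ee_pos'])"
```

```text
t 1.2 p [0.4571 0.3076 0.1938] L [134.7   8.3 193.8] yaw 10.5 z [-0.005 -0.003 -1.   ] q [ 0.45  0.27 -0.01  1.29 -0.    1.83] F [ 0.5  0.3 -0.7] op 85.7 ff 0.0
[ 0.06069998 -0.03785694 -0.05775885]
```

>>> carry_out(
  plan=[
    [[0.03, -0.019, 0], [0, 0, 0], 0],
    [[0.03, -0.019, 0], [0, 0, 0], 0],
    [[0, 0, -0.02], [0, 0, 0], 0],
    [[0, 0, -0.02], [0, 0, 0], 0],
    [[0, 0, -0.018], [0, 0, 0], 0],
    [[0, 0, 0], [0, 0, 0], 0.4],
    [[0, 0, 0], [0, 0, 0], 0.6],
  ],
)

```text
time: 1.9
ee_pos: [0.5184, 0.2715, 0.1397]
eef_rot: [2.007, 2.417, -0.0]
force: [-0.2, 0.3, 0.4]
opening: 0.0589
finger_force: 0.0
```

```bash
python3 -c "
from h import *
s=st()
print(W(87,-45,136)-s['ee_pos'])
im,d=get_image('scene'); P=cloud('scene',d)
cv2.imwrite('pics/s1.png',cv2.resize(im[130:270,170:330],(640,560),interpolation=cv2.INTER_CUBIC)[:,:,::-1])"
```

```text
t 1.9 p [0.5184 0.2715 0.1397] L [ 88.7 -45.9 139.7] yaw 10.6 z [-0. -0. -1.] q [ 0.35  0.35 -0.03  1.19 -0.    1.73] F [-0.2  0.3  0.4] op 58.9 ff 0.0
[-0.00059389 -0.00180249 -0.00367392]
```

View pics/s1.png

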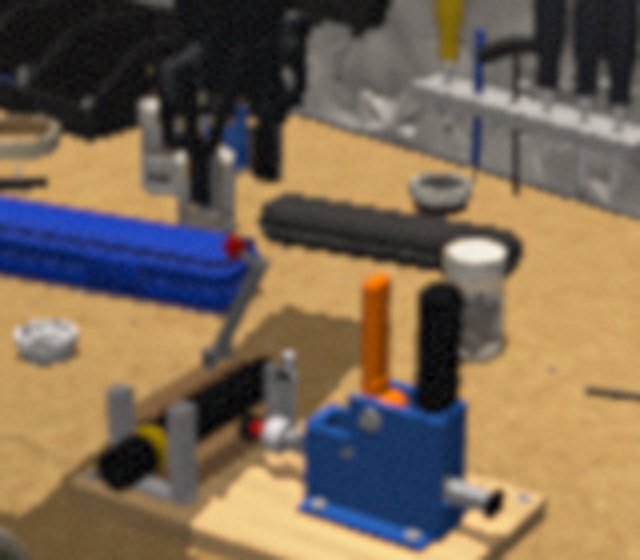

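```bash
python3 -c "
from h import *
s=st()
for n in('scene','top'):
    im,d=get_image(n); P=cloud(n,d); l=L(P)
    p=proj(n,s['ee_pos']); print(n,'tcp px',p)
    m=(abs(l[...,0]-88)<60)&(abs(l[...,1]+45)<70)&(l[...,2]>120)&(l[...,2]<230)
    q=l[m]; i=np.argsort(q[:,2])[:40:2]; vv,uu=np.nonzero(m)
    for k in i: print(q[k],uu[k],vv[k],im[vv[k],uu[k]])
"
```

```text
t 1.95 p [0.5189 0.2717 0.1403] L [ 88.8 -46.5 140.3] yaw 10.6 z [ 0.001  0.    -1.   ] q [ 0.35  0.35 -0.03  1.19 -0.    1.73] F [-0.4 -0.  -0.2] op 51.5 ff 0.0
scene tcp px [229.02872065 192.86899404]
[ 76.6 -37.8 120.6] 231 202 [69 66 69]
[ 72.2 -45.  121.9] 234 201 [112  93  69]
[ 71.3 -34.9 122.9] 232 202 [69 67 68]
[ 76.2 -37.3 123.7] 231 201 [69 67 75]
[ 70.2 -42.3 126.1] 234 200 [101  84  68]
[ 73.7 -38.4 126.7] 232 200 [68 68 67]
[ 68.8 -44.8 128.4] 235 199 [132 107  76]
[ 75.4 -36.4 129.8] 231 199 [58 59 72]
[ 69.1 -36.4 131.3] 233 199 [70 67 67]
[ 71.7 -35.8 133.7] 232 198 [61 60 68]
[ 69.2 -36.6 134. ] 233 198 [67 66 68]
[ 73.4 -38.1 135.3] 232 197 [57 58 71]
[ 67.6 -38.9 136.4] 234 197 [74 70 72]
[ 65.5 -44.8 137.6] 236 196 [117 103  87]
[ 84.2 -44.4 138.9] 230 194 [72 60 85]
[ 66.9 -46.8 139.3] 236 195 [127 112  94]
[ 63.4 -46.3 140.3] 237 195 [167 138  98]
[ 67.5 -34.5 140.7] 233 196 [72 71 74]
[ 68.5 -49.  141. ] 236 194 [158 130  98]
[ 85.  -36.9 141.3] 228 194 [70 30 59]
top tcp px [248.44176713 233.85266854]
```

>>> carry_out(
  plan=[
    [[0, 0, -0.004], [0, 0, 0], 0.7],
    [[0, 0, -0.004], [0, 0, 0], 0.85],
    [[0, 0, 0], [0, 0, 0], 0.9],
    [[0, 0, 0], [0, 0, 0], 0.9],
    [[0, 0, 0], [0, 0, 0], 0.9],
  ],
)

```text
time: 2.55
ee_pos: [0.5186, 0.2711, 0.131]
eef_rot: [2.008, 2.416, 0.0]
force: [0.2, -0.1, 0.2]
opening: 0.0085
finger_force: 0.0
```

```bash
python3 -c "
from h import *
s=st()
im,d=get_image('scene')
cv2.imwrite('pics/s2.png',cv2.resize(im[130:270,170:330],(640,560),interpolation=cv2.INTER_CUBIC)[:,:,::-1])"
```

```text
t 2.55 p [0.5186 0.2711 0.131 ] L [ 88.3 -46.  131. ] yaw 10.5 z [ 0.  0. -1.] q [ 0.34  0.36 -0.05  1.17 -0.    1.73] F [ 0.2 -0.1  0.2] op 8.5 ff 0.0
```

View pics/s2.png

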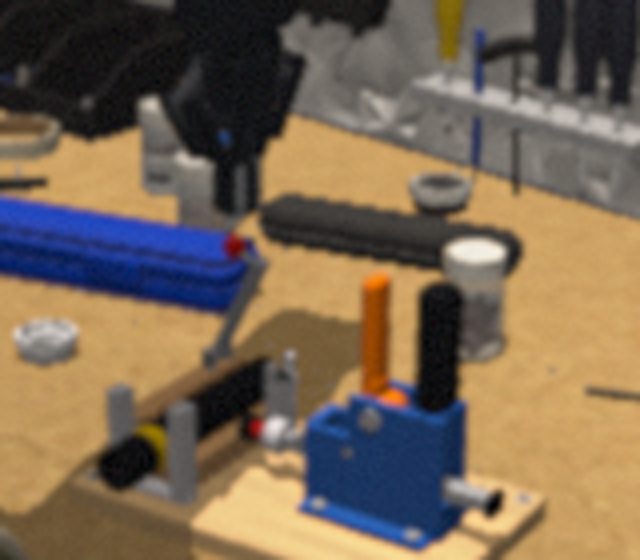

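```bash
python3 -c "
from h import *
s=st()
im,d=get_image('scene'); P=cloud('scene',d); l=L(P)
for r in range(172,200,2): print(r,[(tuple(l[r,c]),tuple(int(x) for x in im[r,c])) for c in (225,229,232)])
im,d=get_image('top'); P=cloud('top',d)
print(proj('scene',s['ee_pos']))
"
```

```text
t 2.6 p [0.5186 0.2711 0.131 ] L [ 88.3 -46.1 131. ] yaw 10.5 z [ 0.  0. -1.] q [ 0.34  0.36 -0.05  1.17 -0.    1.73] F [0.1 1.  0.3] op 8.4 ff 0.0
172 [((np.float64(85.7), np.float64(-27.2), np.float64(204.0)), (16, 19, 20)), ((np.float64(78.2), np.float64(-33.7), np.float64(203.6)), (60, 59, 61)), ((np.float64(78.9), np.float64(-47.3), np.float64(199.4)), (27, 26, 30))]
174 [((np.float64(89.3), np.float64(-31.7), np.float64(196.6)), (19, 16, 21)), ((np.float64(77.2), np.float64(-32.3), np.float64(198.9)), (67, 67, 69)), ((np.float64(81.0), np.float64(-50.1), np.float64(192.7)), (29, 30, 31))]
176 [((np.float64(84.7), np.float64(-25.4), np.float64(194.1)), (19, 22, 23)), ((np.float64(77.1), np.float64(-31.9), np.float64(193.7)), (70, 70, 72)), ((np.float64(78.6), np.float64(-46.7), np.float64(188.9)), (29, 30, 29))]
178 [((np.float64(86.3), np.float64(-27.5), np.float64(187.8)), (12, 13, 19)), ((np.float64(79.5), np.float64(-35.0), np.float64(186.9)), (68, 68, 69)), ((np.float64(82.6), np.float64(-52.0), np.float64(181.0)), (31, 32, 32))]
180 [((np.float64(89.1), np.float64(-30.9), 
[... 1588 characters left out ...]
228.9), np.float64(-214.4), np.float64(46.5)), (44, 63, 157)), ((np.float64(83.2), np.float64(-38.8), np.float64(141.1)), (67, 36, 66)), ((np.float64(73.0), np.float64(-37.9), np.float64(143.8)), (83, 82, 96))]
196 [((np.float64(228.7), np.float64(-213.8), np.float64(40.0)), (40, 53, 117)), ((np.float64(218.9), np.float64(-221.4), np.float64(39.6)), (32, 51, 129)), ((np.float64(225.6), np.float64(-246.2), np.float64(29.4)), (60, 60, 76))]
198 [((np.float64(223.3), np.float64(-206.5), np.float64(37.1)), (26, 56, 145)), ((np.float64(221.8), np.float64(-225.1), np.float64(30.9)), (18, 34, 93)), ((np.float64(73.4), np.float64(-38.1), np.float64(132.5)), (65, 63, 72))]
[229.15191087 196.26856862]
```

>>> carry_out(
  plan=[
    [[0, 0, 0], [0, 0, 0], 0.5],
    [[0, 0, 0], [0, 0, 0], 0.5],
    [[0, 0, 0], [0, 0, 0], 0.5],
    [[0, 0, -0.012], [0, 0, 0], 0.5],
    [[0, 0, -0.012], [0, 0, 0], 0.5],
    [[0, 0, -0.01], [0, 0, 0], 0.5],
    [[0, 0, 0], [0, 0, 0], 0.5],
  ],
)

```text
time: 3.4
ee_pos: [0.5168, 0.2705, 0.0943]
eef_rot: [-2.007, -2.414, 0.006]
force: [-0.9, 0.6, -0.4]
opening: 0.0426
finger_force: 0.0
```

```bash
python3 -c "
from h import *
s=st()
for n in ('scene','top'):
    im,d=get_image(n);P=cloud(n,d);l=L(P)
    m=(l[...,0]>60)&(l[...,0]<115)&(l[...,1]>-100)&(l[...,1]<15)&(l[...,2]>120)&(l[...,2]<185)&(im.max(2)<80)
    q=l[m];vv,uu=np.nonzero(m)
    for lo,hi in((-100,-60),(-60,-40),(-40,15)):
        k=(q[:,1]>lo)&(q[:,1]<hi)
        if k.sum(): print(n,lo,k.sum(),'zmin',np.percentile(q[k][:,2],[0,3,10]),q[k].mean(0))
    hsv=cv2.cvtColor(im,cv2.COLOR_RGB2HSV).astype(int);H,sa,v=hsv[...,0],hsv[...,1],hsv[...,2]
    k=((H<6)|(H>172))&(sa>130)&(v>70)&(abs(l[...,0]-80)<40)&(abs(l[...,1]+45)<25)&(l[...,2]>80); print('knob',k.sum(),l[k].mean(0) if k.sum() else '')
"
```

```text
t 3.4 p [0.5168 0.2705 0.0943] L [ 87.9 -44.2  94.3] yaw 10.5 z [-0.004 -0.002 -1.   ] q [ 0.34  0.38 -0.11  1.09 -0.    1.73] F [-0.9  0.6 -0.4] op 42.6 ff 0.0
scene -100 147 zmin [133.5   135.928 141.2  ] [ 84.42585034 -67.52040816 162.39931973]
scene -60 10 zmin [120.2   121.658 125.06 ] [ 79.31 -44.67 139.11]
scene -40 158 zmin [121.9   125.694 135.1  ] [ 79.75316456 -12.70759494 158.02151899]
knob 14 [ 83.30714286 -39.76428571 148.83571429]
knob 0
```

>>> carry_out(
  plan=[
    [[0, 0, 0], [0, 0, 0], 0.9],
    [[0, 0, 0], [0, 0, 0], 0.9],
    [[0, 0, 0], [0, 0, 0], 0.9],
    [[0, 0, 0], [0, 0, 0], 0.9],
  ],
)

```text
time: 3.9
ee_pos: [0.5165, 0.2707, 0.0974]
eef_rot: [-2.006, -2.415, 0.004]
force: [-6.2, -1.7, 5.0]
opening: 0.0139
finger_force: 19.6
```

```bash
python3 -c "
from h import *
s=st()
H=np.array([102.5,68.]);v=np.array([-78,22.])
p=None
for a in np.linspace(1.09,-0.02,9):
    c,sn=np.cos(a),np.sin(a); q=H+[v[0]*c+v[1]*sn, -v[0]*sn+v[1]*c]
    w=W(q[0],-45,q[1]); print(round(a,2),q.round(1), '' if p is None else np.round(w-p,4)); p=w
"
```

```text
t 3.9 p [0.5165 0.2707 0.0974] L [ 88.2 -43.9  97.4] yaw 10.6 z [-0.003 -0.001 -1.   ] q [ 0.34  0.38 -0.1   1.09  0.    1.73] F [-6.2 -1.7  5. ] op 13.9 ff 19.564790725708008
1.09 [ 85.9 147.3] 
0.95 [ 75.1 144.3] [ 0.0018 -0.0107 -0.0031]
0.81 [ 64.8 139.8] [ 0.0018 -0.0101 -0.0045]
0.67 [ 55.3 133.9] [ 0.0016 -0.0094 -0.0059]
0.54 [ 46.6 126.7] [ 0.0015 -0.0085 -0.0072]
0.4 [ 39.  118.4] [ 0.0013 -0.0075 -0.0083]
0.26 [ 32.7 109.1] [ 0.0011 -0.0063 -0.0093]
0.12 [27.7 99.1] [ 0.0009 -0.0049 -0.0101]
-0.02 [24.1 88.4] [ 0.0006 -0.0035 -0.0107]
```

>>> carry_out(
  plan=[
    [[0.0018, -0.0107, -0.0031], [0, 0, 0], 0.9],
    [[0.0018, -0.0101, -0.0045], [0, 0, 0], 0.9],
    [[0.0016, -0.0094, -0.0059], [0, 0, 0], 0.9],
    [[0.0015, -0.0085, -0.0072], [0, 0, 0], 0.9],
    [[0, 0, 0], [0, 0, 0], 0.9],
  ],
)

```text
time: 4.4
ee_pos: [0.5234, 0.2308, 0.0756]
eef_rot: [-2.008, -2.414, 0.006]
force: [-4.5, -2.3, 1.9]
opening: 0.014
finger_force: 19.8
```

```bash
python3 -c "
from h import *
s=st()"
```

```text
t 4.4 p [0.5234 0.2308 0.0756] L [ 47.7 -43.9  75.6] yaw 10.5 z [-0.003 -0.002 -1.   ] q [ 0.28  0.37 -0.17  1.04 -0.    1.66] F [-4.5 -2.3  1.9] op 14.0 ff 19.831749200820923
```

>>> carry_out(
  plan=[
    [[0.0013, -0.0075, -0.0083], [0, 0, 0], 0.9],
    [[0.0011, -0.0063, -0.0093], [0, 0, 0], 0.9],
    [[0.0009, -0.0049, -0.0101], [0, 0, 0], 0.9],
    [[0.0006, -0.0035, -0.0107], [0, 0, 0], 0.9],
    [[0, 0, 0], [0, 0, 0], 0.9],
    [[0, 0, 0], [0, 0, 0], 0.9],
  ],
)

```text
time: 5.0
ee_pos: [0.5271, 0.2094, 0.0373]
eef_rot: [-2.007, -2.415, 0.006]
force: [-3.5, -3.1, 0.2]
opening: 0.0139
finger_force: 20.4
```

```bash
python3 -c "
from h import *
s=st()
im,d=get_image('scene')
cv2.imwrite('pics/s3.png',cv2.resize(im[150:270,170:310],(700,600),interpolation=cv2.INTER_CUBIC)[:,:,::-1])"
```

```text
t 5.0 p [0.5271 0.2094 0.0373] L [ 26.  -43.9  37.3] yaw 10.5 z [-0.004 -0.002 -1.   ] q [ 0.24  0.4  -0.23  0.95 -0.    1.62] F [-3.5 -3.1  0.2] op 13.9 ff 20.40293276309967
```

View pics/s3.png

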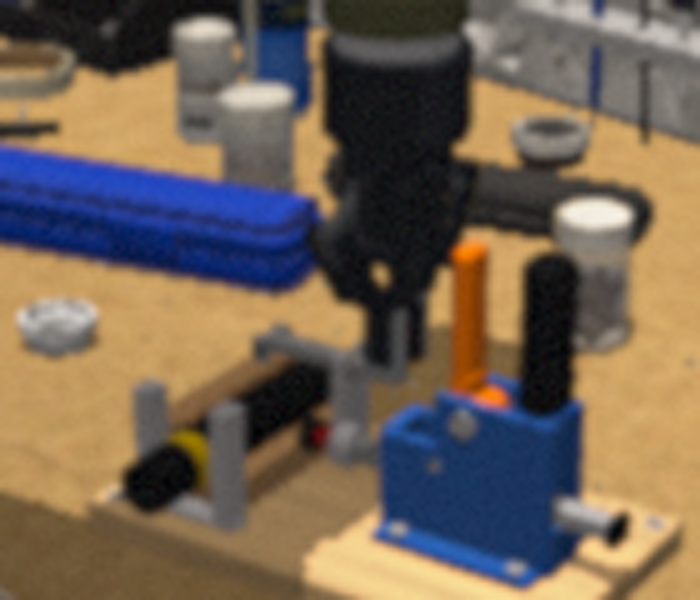

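>>> carry_out(
  plan=[
    [[0, 0, -0.004], [0, 0, 0], 0.9],
    [[0, 0, -0.004], [0, 0, 0], 0.9],
    [[0, 0, 0], [0, 0, 0], 0.9],
  ],
)

```text
time: 5.35
ee_pos: [0.5275, 0.2095, 0.0323]
eef_rot: [-2.008, -2.416, 0.004]
force: [-10.4, -5.9, 17.9]
opening: 0.014
finger_force: 22.4
```

```bash
python3 -c "
from h import *
s=st()"
```

```text
t 5.35 p [0.5275 0.2095 0.0323] L [ 26.  -44.3  32.3] yaw 10.5 z [-0.001 -0.002 -1.   ] q [ 0.24  0.4  -0.24  0.93 -0.    1.62] F [-10.4  -5.9  17.9] op 14.0 ff 22.389516234397888
```

>>> carry_out(
  plan=[
    [[0, 0, 0.003], [0, 0, 0], 0.5],
    [[0, 0, 0.002], [0, 0, 0], 0.4],
    [[0, 0, 0], [0, 0, 0], 0.3],
    [[0, 0, 0.03], [0, 0, 0], 0.3],
    [[0, 0, 0.04], [0, 0, 0.14], 0],
    [[0, 0, 0.04], [0, 0, 0.14], 0],
    [[0, 0, 0.035], [0, 0, 0.14], 0],
    [[0, 0, 0.01], [0, 0, 0.14], 0],
  ],
)

```text
time: 6.15
ee_pos: [0.5318, 0.2111, 0.1945]
eef_rot: [1.251, 2.875, 0.007]
force: [0.7, -0.3, -0.1]
opening: 0.0855
finger_force: 0.0
```

>>> carry_out(
  plan=[
    [[-0.005, -0.02, 0], [0, 0, 0.14], 0],
    [[-0.005, -0.02, 0], [0, 0, 0.14], 0],
    [[-0.005, -0.02, 0], [0, 0, 0.14], 0],
    [[-0.005, -0.02, 0], [0, 0, 0.14], 0],
    [[-0.0067, -0.0236, 0], [0, 0, 0.14], 0],
    [[0, 0, 0], [0, 0, 0.14], 0],
    [[0, 0, 0], [0, 0, 0.14], 0],
    [[0, 0, 0], [0, 0, 0], 0],
  ],
)

```text
time: 6.95
ee_pos: [0.5028, 0.1065, 0.1898]
eef_rot: [-0.24, 3.132, 0.0]
force: [0.8, 0.8, 1.4]
opening: 0.0855
finger_force: 0.0
```

```bash
python3 -c "
from h import *
s=st()
print(W(-71.5,0,95)-s['ee_pos'])
out=[]
for n,(a,b,c,e) in (('top',(205,285,220,340)),('scene',(150,270,170,310))):
    im,d=snap(n,n+'4');P=cloud(n,d);l=L(P)
    out.append(cv2.resize(im[a:b,c:e],(500,int(500*(b-a)/(e-c))),interpolation=cv2.INTER_CUBIC)[:230])
    out[-1]=cv2.resize(im[a:b,c:e],(420,int(420*(b-a)/(e-c))),interpolation=cv2.INTER_CUBIC)
    hsv=cv2.cvtColor(im,cv2.COLOR_RGB2HSV).astype(int);H,sa,v=hsv[...,0],hsv[...,1],hsv[...,2]
    k=((H<6)|(H>172))&(sa>120)&(v>60)&(abs(l[...,0]-50)<60)&(abs(l[...,1]+20)<40)&(l[...,2]>30)&(l[...,2]<160)
    for y in(0,1):
        kk=k&((l[...,1]<-25)==y); print(n,kk.sum(),l[kk].mean(0) if kk.sum() else '')
cv2.imwrite('pics/c4.png',np.vstack(out)[:600,:,::-1])
"
```

```text
t 6.95 p [0.5028 0.1065 0.1898] L [-71.3  -2.4 189.8] yaw 98.8 z [ 0.  0. -1.] q [ 0.05  0.2  -0.12  1.26  0.   -0.1 ] F [0.8 0.8 1.4] op 85.5 ff 0.0
[-0.00230744 -0.00060831 -0.09482952]
top 10 [36.82  0.74 53.67]
top 16 [ 26.49375 -43.9125   95.15625]
scene 10 [39.01  3.83 50.01]
scene 9 [ 23.35555556 -37.7         92.8       ]
```

View pics/c4.png

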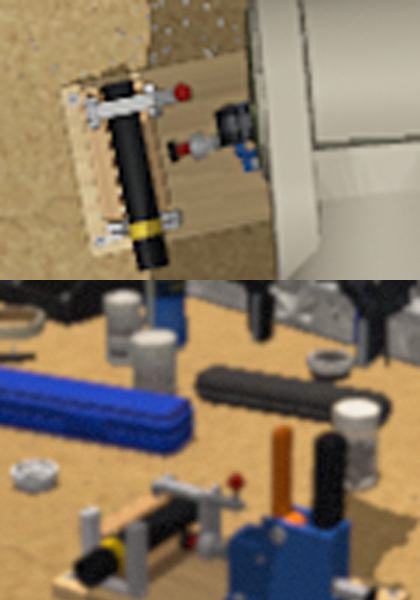

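>>> carry_out(
  plan=[
    [[-0.002, 0, -0.02], [0, 0, 0.018], 0],
    [[0, 0, -0.02], [0, 0, 0], 0],
    [[0, 0, 0], [0, 0, 0], 0],
  ],
)

```text
time: 7.35
ee_pos: [0.4986, 0.1068, 0.1474]
eef_rot: [0.265, -3.126, -0.0]
force: [0.0, -0.1, -0.8]
opening: 0.0855
finger_force: 0.0
```

```bash
python3 -c "
from h import *
s=st()
im,d=get_image('scene');P=cloud('scene',d);l=L(P)
m=(l[...,0]>-180)&(l[...,0]<30)&(abs(l[...,1])<25)&(l[...,2]>183)&(l[...,2]<235)
q=l[m]
for a in range(-170,30,8):
    k=(q[:,0]>=a)&(q[:,0]<a+8)
    if k.sum(): print(a,k.sum(),'zmin',q[k][:,2].min(),'y',q[k][:,1].mean().round(1))
h=l[(l[...,0]>-130)&(l[...,0]<-70)&(abs(l[...,1])<20)&(l[...,2]>120)&(l[...,2]<178)]
print('handle',np.percentile(h,[2,50,98],axis=0))
o=l[(l[...,0]>-66)&(l[...,0]<-20)&(abs(l[...,1])<20)&(l[...,2]>120)&(l[...,2]<172)]
print('trig',np.percentile(o,[2,50,98],axis=0))
"
```

```text
t 7.35 p [0.4986 0.1068 0.1474] L [-70.2   1.8 147.4] yaw 99.7 z [-0.005 -0.    -1.   ] q [ 0.05  0.21 -0.2   1.16  0.   -0.12] F [ 0.  -0.1 -0.8] op 85.5 ff 0.0
-130 58 zmin 204.3 y 5.2
-122 63 zmin 196.8 y 11.3
-114 4 zmin 221.0 y 11.7
-34 94 zmin 197.8 y 4.2
-26 31 zmin 198.4 y 12.3
-18 10 zmin 207.7 y 8.1
handle [[-102.858   -6.358  121.184]
 [ -97.6     13.05   151.   ]
 [ -83.142   17.1    177.074]]
trig [[-54.39  -6.38 121.25]
 [-51.5    9.2  148.  ]
 [-42.04  14.2  171.  ]]
```

>>> carry_out(
  plan=[
    [[0, 0, -0.02], [0, 0, 0], 0],
    [[0, 0, -0.02], [0, 0, 0], 0],
    [[0, 0, -0.016], [0, 0, 0], 0],
    [[0, 0, 0], [0, 0, 0], 0.2],
    [[0, 0, 0], [0, 0, 0], 0.25],
  ],
)

```text
time: 7.9
ee_pos: [0.501, 0.1068, 0.0949]
eef_rot: [-0.268, 3.129, 0.0]
force: [0.1, -0.7, -0.3]
opening: 0.0641
finger_force: 0.0
```

```bash
python3 -c "
from h import *
s=st()"
```

```text
t 7.9 p [0.501  0.1068 0.0949] L [-70.7  -0.7  94.9] yaw 99.8 z [ 0.001  0.    -1.   ] q [ 0.05  0.25 -0.3   1.03  0.   -0.12] F [ 0.1 -0.7 -0.3] op 64.1 ff 0.0
```

>>> carry_out(
  plan=[
    [[0.0005, -0.003, 0], [0, 0, 0], 0.34],
    [[0.0005, -0.003, 0], [0, 0, 0], 0.42],
    [[0.0005, -0.003, 0], [0, 0, 0], 0.49],
    [[0.0005, -0.003, 0], [0, 0, 0], 0.55],
    [[0, 0, 0], [0, 0, 0], 0.55],
    [[0, 0, 0], [0, 0, 0], 0.55],
  ],
)

```text
time: 8.5
ee_pos: [0.5035, 0.0995, 0.0969]
eef_rot: [-0.272, 3.125, 0.016]
force: [-4.3, 16.8, 10.7]
opening: 0.0427
finger_force: 20.8
```

```bash
cat >> h.py <<'E'
def stem(f):
    for n in('top','scene'):
        im,d=snap(n,n+f);P=cloud(n,d);l=L(P); i=im.astype(float)
        # redness along the ram axis: sample the picture at points of the axis
        xs=np.arange(0,75,1.0); acc=np.zeros(len(xs)); g=np.zeros(len(xs))
        for y in (-3,0,3):
            for k,x in enumerate(xs):
                p=proj(n,W(x,y,54 if n=='top' else 48)); 
                c=cv2.getRectSubPix(im,(1,1),tuple(map(float,p)))[0,0].astype(float)
                acc[k]+=max(0,c[0]-(c[1]+c[2])/2-25)/3; g[k]+=c.mean()/3
        print(n,'red area',round(acc.sum()),'centroid',round((acc*xs).sum()/max(acc.sum(),1),1),'peak',round(acc.max()))
        print('  red',acc[20:70:3].astype(int),'\n  grey',g[20:70:3].astype(int))
E
python3 -c "
from h import *
s=st(); stem('5')
"
```

```text
t 8.5 p [0.5035 0.0995 0.0969] L [-78.3  -1.9  96.9] yaw 100.0 z [ 0.004  0.01  -1.   ] q [ 0.03  0.24 -0.29  1.03  0.01 -0.14] F [-4.3 16.8 10.7] op 42.7 ff 20.8306192047894
top red area 860 centroid 48.5 peak 61
  red [ 0  0  0  0  0  2 50 57 55 29  0  0  1 26 32 29  0] 
  grey [126 126 137 142 142 110  56  54  58  42  17  26  65 137 172 143  48]
scene red area 361 centroid 47.2 peak 44
  red [ 0  0  0  0  0  0  0  4 30 44 33  8  0  0  0  0  0] 
  grey [ 90  96  95 101 113 119 115 101  78  57  38  27  21  19  17  13  14]
```

```bash
cat >> h.py <<'E'
def prof(n,f):
    im=np.load(f'pics/{n}{f}.npz')['im']; xs=np.arange(15,75,1.0); a=[]
    for x in xs:
        c=np.mean([cv2.getRectSubPix(im,(1,1),tuple(map(float,proj(n,W(x,y,54 if n=='top' else 48)))))[0,0].astype(float) for y in(-3,0,3)],0)
        a.append(max(0,c[0]-(c[1]+c[2])/2-25))
    a=np.array(a); a[xs>60]=0; i=np.nonzero(a>a.max()/2)[0]; print(n,f,'centroid',round((a*xs).sum()/a.sum(),1),'area',round(a.sum()),'peak',round(a.max()),'fwhm',xs[i[0]],xs[i[-1]]); return a
E
python3 -c "
from h import *
for n in('top','scene'):
    for f in '045': prof(n,f)
"
```

```text
top 0 centroid 39.8 area 1248 peak 104 fwhm 32.0 41.0
top 4 centroid 40.2 area 706 peak 59 fwhm 32.0 41.0
top 5 centroid 44.2 area 665 peak 61 fwhm 37.0 60.0
scene 0 centroid 41.9 area 706 peak 82 fwhm 38.0 46.0
scene 4 centroid 41.9 area 320 peak 43 fwhm 39.0 45.0
scene 5 centroid 47.1 area 354 peak 44 fwhm 44.0 51.0
```

>>> carry_out(
  plan=[
    [[-0.0007, 0.004, 0], [0, 0, 0], 0.42],
    [[-0.0007, 0.004, 0], [0, 0, 0], 0.33],
    [[-0.0007, 0.004, 0], [0, 0, 0], 0.25],
    [[0, 0, 0], [0, 0, 0], 0.22],
    [[0, 0, 0], [0, 0, 0], 0.22],
  ],
)

```text
time: 9.1
ee_pos: [0.5006, 0.1061, 0.094]
eef_rot: [-0.268, 3.13, -0.001]
force: [-0.3, -0.1, 0.0]
opening: 0.0665
finger_force: 0.0
```

```bash
python3 -c "
from h import *
s=st(); stem('6')
for n in('top','scene'): prof(n,'6')
"
```

```text
t 9.1 p [0.5006 0.1061 0.094 ] L [-71.2  -0.1  94. ] yaw 99.8 z [ 0.    -0.001 -1.   ] q [ 0.05  0.25 -0.3   1.03 -0.   -0.12] F [-0.3 -0.1  0. ] op 66.5 ff 0.0
top red area 730 centroid 46.3 peak 59
  red [ 0  0  0  0  0  2 49 57 54 25  0  0  4 18 20 13  0] 
  grey [125 125 136 142 140 107  56  54  57  41  16  37  76 107 113  92  40]
scene red area 352 centroid 47.2 peak 44
  red [ 0  0  0  0  0  0  0  4 29 43 32  8  0  0  0  0  0] 
  grey [ 89  94  96 104 115 121 116  99  76  53  37  27  21  20  16  13  14]
top 6 centroid 43.7 area 628 peak 59 fwhm 37.0 46.0
scene 6 centroid 47.2 area 345 peak 44 fwhm 44.0 51.0
```

>>> carry_out(
  plan=[
    [[0.0005, -0.003, 0], [0, 0, 0], 0.34],
    [[0.0005, -0.003, 0], [0, 0, 0], 0.42],
    [[0.0005, -0.0025, 0], [0, 0, 0], 0.48],
    [[0, -0.001, 0], [0, 0, 0], 0.51],
    [[0, 0, 0], [0, 0, 0], 0.52],
    [[0, 0, 0], [0, 0, 0], 0.52],
  ],
)

```text
time: 9.8
ee_pos: [0.5022, 0.0995, 0.0952]
eef_rot: [-0.27, 3.128, 0.009]
force: [-2.8, 7.9, 7.8]
opening: 0.0434
finger_force: 21.2
```

```bash
python3 -c "
from h import *
s=st(); stem('7')
for n in('top','scene'): prof(n,'7')
"
```

```text
t 9.8 p [0.5022 0.0995 0.0952] L [-78.1  -0.6  95.2] yaw 99.9 z [ 0.001  0.006 -1.   ] q [ 0.03  0.24 -0.3   1.03  0.01 -0.14] F [-2.8  7.9  7.8] op 43.4 ff 21.228107842616737
top red area 722 centroid 51.4 peak 59
  red [ 0  0  0  0  0  0  0  5 50 58 50 15  0  0 28 30  0] 
  grey [103 120 121 125 137 143 140 101  57  54  48  28  17  56 146 144  49]
scene red area 380 centroid 53.0 peak 46
  red [ 0  0  0  0  0  0  0  0  0  8 33 45 32  8  0  0  0] 
  grey [ 78  85  91  94  96 104 115 120 114  97  71  48  32  21  20  19  17]
top 7 centroid 47.4 area 543 peak 59 fwhm 43.0 52.0
scene 7 centroid 52.9 area 373 peak 46 fwhm 49.0 57.0
```

>>> carry_out(
  plan=[
    [[-0.0005, 0.003, 0], [0, 0, 0], 0.42],
    [[-0.0005, 0.003, 0], [0, 0, 0], 0.33],
    [[-0.0005, 0.0035, 0], [0, 0, 0], 0.25],
    [[0, 0, 0], [0, 0, 0], 0.22],
    [[0, 0, 0], [0, 0, 0], 0.22],
  ],
)

```text
time: 10.4
ee_pos: [0.5004, 0.1061, 0.0937]
eef_rot: [0.268, -3.13, 0.001]
force: [0.5, 0.3, -0.6]
opening: 0.0662
finger_force: 0.0
```

```bash
python3 -c "
from h import *
s=st(); stem('8')
for n in('top','scene'): prof(n,'8')
"
```

```text
t 10.4 p [0.5004 0.1061 0.0937] L [-71.2   0.1  93.7] yaw 99.8 z [-0.    -0.001 -1.   ] q [ 0.05  0.25 -0.3   1.03 -0.   -0.12] F [ 0.5  0.3 -0.6] op 66.2 ff 0.0
top red area 654 centroid 49.3 peak 58
  red [ 0  0  0  0  0  0  0 14 52 57 50 14  0  0 15 15  0] 
  grey [104 118 120 126 138 144 134  92  55  54  48  30  12  48 100  95  41]
scene red area 368 centroid 52.7 peak 44
  red [ 0  0  0  0  0  0  0  0  0  9 34 43 30  5  0  0  0] 
  grey [ 79  86  91  96  97 104 116 121 114  97  72  50  34  26  21  17  16]
top 8 centroid 47.1 area 562 peak 58 fwhm 43.0 52.0
scene 8 centroid 52.6 area 361 peak 44 fwhm 49.0 56.0
```

>>> carry_out(
  plan=[
    [[0.0005, -0.003, 0], [0, 0, 0], 0.34],
    [[0.0005, -0.003, 0], [0, 0, 0], 0.4],
    [[0.0005, -0.0025, 0], [0, 0, 0], 0.44],
    [[0, 0, 0], [0, 0, 0], 0.46],
    [[0, 0, 0], [0, 0, 0], 0.46],
  ],
)

```text
time: 11.0
ee_pos: [0.5024, 0.0994, 0.0951]
eef_rot: [-0.27, 3.128, 0.005]
force: [-1.5, 6.5, 7.5]
opening: 0.0464
finger_force: 4.0
```

```bash
python3 -c "
from h import *
s=st(); stem('9')
for n in('top','scene'): prof(n,'9')
"
```

```text
t 11.0 p [0.5024 0.0994 0.0951] L [-78.1  -0.7  95.1] yaw 99.8 z [ 0.002  0.003 -1.   ] q [ 0.04  0.24 -0.3   1.03  0.   -0.14] F [-1.5  6.5  7.5] op 46.4 ff 4.0050282661104575
top red area 566 centroid 52.0 peak 62
  red [ 0  0  0  0  0  0  0  0  0 28 57 61 40  0  0  0  0] 
  grey [ 96  96 108 127 126 130 141 146 124  72  49  53  49  35  34  37  28]
scene red area 342 centroid 58.3 peak 45
  red [ 0  0  0  0  0  0  0  0  0  0  0 10 34 44 23  1  0] 
  grey [ 75  77  81  86  92  94  98 107 118 120 109  86  58  40  33  26  24]
top 9 centroid 52.0 area 566 peak 62 fwhm 48.0 56.0
scene 9 centroid 57.3 area 260 peak 45 fwhm 55.0 60.0
```

```bash
cat >> h.py <<'E'
def edges(n,f):
    im=np.load(f'pics/{n}{f}.npz')['im'].astype(np.float32); xs=np.arange(20,68,.25); 
    ys=np.arange(-4,4.1,1); z=55 if n=='top' else 48
    p=np.array([[proj(n,W(x,y,z)) for x in xs] for y in ys],np.float32)
    c=cv2.remap(im,p[...,0],p[...,1],cv2.INTER_CUBIC).mean(0)
    r=c[:,0]-(c[:,1]+c[:,2])/2; k=r[xs<61.5].argmax(); h=r[k]/2
    i=k
    while r[i]>h:i-=1
    j=k
    while j<len(r)-1 and r[j]>h and not (r[j+1]>r[j] and xs[j]-xs[i]>7):j+=1
    li=xs[i]+.25*(h-r[i])/(r[i+1]-r[i]); g=c.mean(1); a=r[i-8:j+1].clip(0).sum()*.25/r[k]
    print(n,f,'left',round(li,2),'right',xs[j],'len',round(xs[j]-li,2),'normarea',round(a,2),'pk',round(r[k]))
E
python3 -c "
from h import *
for n in('top','scene'):
    for f in '0456789': edges(n,f)
"
```

```text
top 0 left 31.13 right 42.25 len 11.12 normarea 9.8 pk 143Traceback (most recent call last):
  File "<string>", line 4, in <module>
    for f in '0456789': edges(n,f)
                        ~~~~~^^^^^
  File "h.py", line 39, in edges
    p=np.array([[proj(n,W(x,y,z)) for x in xs] for y in ys],np.float32)
                 ~~~~^^^^^^^^^^^^
  File "h.py", line 10, in proj
    c=camera_info(n);K=np.array(c['mtx']);p=np.array(c['R'])@X+np.array(c['t']);p=K@p;return p[:2]/p[2]
ValueError: time passes only in moves, steps and waits
```

```bash
sed -i 's/^from bench import.*/from bench import sensors, get_image, workorder\nimport bench, functools\ncamera_info=functools.lru_cache(None)(bench.camera_info)/' h.py
python3 -c "
from h import *
for n in('top','scene'):
    for f in '0456789': edges(n,f)
"
```

```text
top 0 left 31.13 right 42.25 len 11.12 normarea 9.8 pk 143
top 4 left 30.94 right 42.0 len 11.06 normarea 9.95 pk 92
top 5 left 36.43 right 43.5 len 7.07 normarea 6.98 pk 92
top 6 left 36.37 right 43.5 len 7.13 normarea 7.06 pk 91
top 7 left 41.99 right 52.75 len 10.76 normarea 9.78 pk 91
top 8 left 41.33 right 48.5 len 7.17 normarea 7.17 pk 89
top 9 left 46.51 right 57.75 len 11.24 normarea 10.36 pk 89
scene 0 left 37.04 right 47.0 len 9.96 normarea 8.96 pk 115
scene 4 left 36.9 right 47.0 len 10.1 normarea 9.04 pk 72
scene 5 left 41.92 right 52.5 len 10.58 normarea 9.46 pk 73
scene 6 left 42.06 right 52.5 len 10.44 normarea 9.29 pk 73
scene 7 left 47.59 right 58.5 len 10.91 normarea 9.75 pk 75
scene 8 left 47.33 right 58.25 len 10.92 normarea 9.79 pk 73
scene 9 left 53.28 right 63.25 len 9.97 normarea 8.95 pk 74
```

>>> carry_out(
  plan=[
    [[0, 0, 0], [0, 0, 0], 0.48],
    [[0, 0, 0], [0, 0, 0], 0.5],
    [[0, 0, 0], [0, 0, 0], 0.51],
    [[0, 0, 0], [0, 0, 0], 0.51],
  ],
)

```text
time: 11.5
ee_pos: [0.5024, 0.0995, 0.0953]
eef_rot: [-0.27, 3.128, 0.005]
force: [-2.8, 4.1, 8.7]
opening: 0.0437
finger_force: 20.5
```

```bash
python3 -c "
from h import *
s=st(); f='a'
for n in('top','scene'): snap(n,n+f); edges(n,f)
"
```

```text
t 11.5 p [0.5024 0.0995 0.0953] L [-78.1  -0.8  95.3] yaw 99.9 z [ 0.002  0.004 -1.   ] q [ 0.04  0.24 -0.3   1.03  0.   -0.14] F [-2.8  4.1  8.7] op 43.7 ff 20.45365573838353
top a left 46.51 right 58.0 len 11.49 normarea 10.7 pk 87
scene a left 53.23 right 63.5 len 10.27 normarea 9.16 pk 74
```

>>> carry_out(
  plan=[
    [[-0.0005, 0.003, 0], [0, 0, 0], 0.42],
    [[-0.0005, 0.003, 0], [0, 0, 0], 0.33],
    [[-0.0005, 0.0025, 0], [0, 0, 0], 0.25],
    [[0, 0, 0], [0, 0, 0], 0.22],
    [[0, 0, 0], [0, 0, 0], 0.22],
  ],
)

```text
time: 12.1
ee_pos: [0.5004, 0.1062, 0.0937]
eef_rot: [0.268, -3.13, 0.001]
force: [-0.1, 0.6, -0.0]
opening: 0.0667
finger_force: 0.0
```

```bash
python3 -c "
from h import *
s=st(); f='b'
for n in('top','scene'): snap(n,n+f); edges(n,f)
"
```

```text
t 12.1 p [0.5004 0.1062 0.0937] L [-71.1   0.1  93.7] yaw 99.8 z [-0.    -0.001 -1.   ] q [ 0.05  0.25 -0.3   1.03 -0.   -0.12] F [-0.1  0.6 -0. ] op 66.7 ff 0.0
top b left 46.51 right 57.75 len 11.24 normarea 10.49 pk 88
scene b left 53.15 right 63.25 len 10.1 normarea 8.99 pk 74
```

>>> carry_out(
  plan=[
    [[0.0005, -0.003, 0], [0, 0, 0], 0.3],
    [[0.0005, -0.003, 0], [0, 0, 0], 0.36],
    [[0.0005, -0.002, 0], [0, 0, 0], 0.39],
    [[0, 0, 0], [0, 0, 0], 0.4],
    [[0, 0, 0], [0, 0, 0], 0.4],
  ],
)

```text
time: 12.7
ee_pos: [0.5021, 0.1007, 0.0951]
eef_rot: [-0.27, 3.128, 0.008]
force: [-2.5, 8.2, 8.3]
opening: 0.0513
finger_force: 4.9
```

```bash
python3 -c "
from h import *
s=st(); f='c'
for n in('top','scene'): snap(n,n+f); edges(n,f)
"
```

```text
t 12.7 p [0.5021 0.1007 0.0951] L [-76.8  -0.7  95.1] yaw 99.9 z [ 0.001  0.005 -1.   ] q [ 0.04  0.24 -0.3   1.03  0.   -0.13] F [-2.5  8.2  8.3] op 51.3 ff 4.949999709497206
top c left 50.0 right 58.5 len 8.5 normarea 7.75 pk 90
scene c left 55.77 right 64.5 len 8.73 normarea 7.86 pk 55
```

>>> carry_out(
  plan=[
    [[0, -0.0005, 0], [0, 0, 0], 0.42],
    [[0, 0, 0], [0, 0, 0], 0.43],
    [[0, 0, 0], [0, 0, 0], 0.43],
  ],
)

```text
time: 13.1
ee_pos: [0.5021, 0.1007, 0.0954]
eef_rot: [-0.271, 3.128, 0.009]
force: [-2.4, 8.8, 10.6]
opening: 0.0487
finger_force: 5.9
```

```bash
python3 -c "
from h import *
s=st(); f='d'
for n in('top','scene'): snap(n,n+f); edges(n,f)
"
```

```text
t 13.1 p [0.5021 0.1007 0.0954] L [-76.8  -0.7  95.4] yaw 99.9 z [ 0.002  0.006 -1.   ] q [ 0.04  0.24 -0.3   1.03  0.01 -0.14] F [-2.4  8.8 10.6] op 48.7 ff 5.917100896476768
top d left 50.65 right 58.5 len 7.85 normarea 7.13 pk 92
scene d left 56.27 right 64.5 len 8.23 normarea 7.44 pk 51
```

>>> carry_out(
  plan=[
    [[0, -0.001, 0], [0, 0, 0], 0.445],
    [[0, -0.0005, 0], [0, 0, 0], 0.46],
    [[0, 0, 0], [0, 0, 0], 0.46],
    [[0, 0, 0], [0, 0, 0], 0.46],
  ],
)

```text
time: 13.6
ee_pos: [0.5025, 0.0993, 0.0957]
eef_rot: [-0.271, 3.127, 0.009]
force: [-3.7, 9.9, 11.4]
opening: 0.0459
finger_force: 6.4
```

```bash
python3 -c "
from h import *
s=st(); f='e'
o=[]
for n,(a,b,c,e) in (('top',(215,275,240,310)),('scene',(170,260,200,305))):
    im,_=snap(n,n+f); edges(n,f); o.append(cv2.resize(im[a:b,c:e],(400,int(400*(b-a)/(e-c))),interpolation=cv2.INTER_CUBIC)[:300])
h=min(x.shape[0] for x in o); cv2.imwrite('pics/ce.png',np.hstack([x[:h] for x in o])[:,:,::-1])
"
```

```text
t 13.6 p [0.5025 0.0993 0.0957] L [-78.3  -0.8  95.7] yaw 99.9 z [ 0.002  0.006 -1.   ] q [ 0.03  0.24 -0.3   1.03  0.01 -0.14] F [-3.7  9.9 11.4] op 45.9 ff 6.437306013540365
top e left 52.09 right 58.25 len 6.16 normarea 5.53 pk 95
scene e left 56.55 right 65.0 len 8.45 normarea 7.71 pk 38
```

View pics/ce.png

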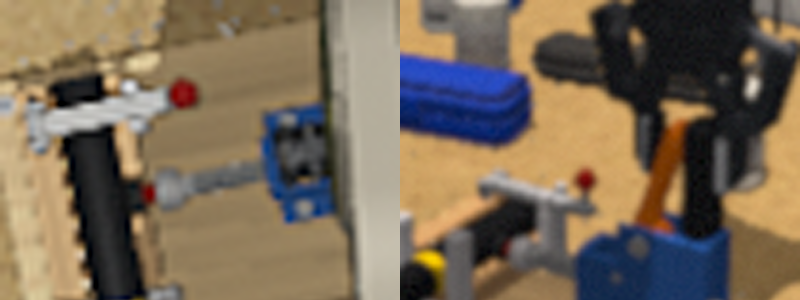

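>>> carry_out(
  plan=[
    [[0, 0, 0], [0, 0, 0], 0.46],
    [[0, 0, 0], [0, 0, 0], 0.46],
    [[0, 0, 0], [0, 0, 0], 0.46],
    [[0, 0, 0], [0, 0, 0], 0.46],
    [[0, 0, 0], [0, 0, 0], 0.46],
    [[0, 0, 0], [0, 0, 0], 0.46],
  ],
)

```text
time: 14.3
ee_pos: [0.5025, 0.0993, 0.0957]
eef_rot: [-0.271, 3.127, 0.009]
force: [-2.8, 9.3, 11.2]
opening: 0.0462
finger_force: 6.4
```

```bash
python3 -c "
from h import *
s=st(); f='f'; snap('top','topf'); edges('top','f')
"
```

```text
t 14.3 p [0.5025 0.0993 0.0957] L [-78.3  -0.8  95.7] yaw 99.9 z [ 0.002  0.006 -1.   ] q [ 0.03  0.24 -0.3   1.03  0.01 -0.14] F [-2.8  9.3 11.2] op 46.2 ff 6.428680125391111
top f left 52.08 right 58.25 len 6.17 normarea 5.5 pk 95
```

Stable, with the stem about 5 mm in. Handing the job in.

```bash
python3 -c "
from bench import workorder
print(workorder.finish_job())"
```

```text
the job is handed in; nothing more can be done
None
```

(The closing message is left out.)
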